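Arm the laser: raise the spring guard, throw the toggle under it, let the guard drop

TASK

Arm the laser from its control box, the one of the two grey boxes with the key in its key switch. From its front, catch the lip of the black hinged guard with the back of a finger, swing the guard up and keep it up on the finger, push the toggle beneath it over to the back, then draw the finger out so that the guard drops shut over the thrown switch. Nothing is to be gripped: work the guard gently, do not shove or lift the boxes, and leave the other box's guarded switch and the things standing about as they are.

Things in the scene. Friction and masses are not known exactly. Their poses are not given: they have to be found in the camera images.
- laser_box: The control box to operate: 3 kg, loose on rubber feet, 110 deep (x) x 108 wide (y) x 70 mm high, grey sides, aluminium top panel, and a steel key switch at the panel's back right corner (key's top 43 mm above the panel). Origin: centre of its underside; x points from the front (operator's side, towards the robot) to the back, y to its left. Front edge at x = -55 mm.
- lamp_box: A lamp driver, to be left alone: same size, frame, guard and toggle, but a round black knob (27 mm diameter, 20 mm high) in place of the key. It stands 0.12 to 0.23 m to the laser box's left or right. (Obstacle to the right of both: the big monitor's solid panel, at x 230 to 265 mm, from y = -5 mm to the right, 190 to 655 mm above the desk.)
- laser_box_hinge (a point): Middle of the laser guard's hinge pin: x = +10 mm, y = 0, 81 mm above the desk in the box's frame; same axes, hinge axis y. The guard is a black cap 47 mm wide, closed all round. Shut, its roof is 37 mm above the pin, its front wall 58 mm in front of it, its side walls reach 2 mm below the pin's height.
- laser_box_lip (a point): Middle of the beaded tip edge (4 mm thick) of the guard's lift lip; moves with the guard. The lip is a tongue 40 mm wide, 3 mm thick that flares forward and up from the foot of the front wall. Shut, this point is 78 mm in front of the hinge pin and 26 mm above it, 107 mm above the desk; the lip overhangs the box's front edge by 15 mm, with free space before and below it.
- laser_box_bat (a point): Centre of the 9 mm ball end of the laser's steel toggle bat, hidden by the shut guard; moves with it. Pivot at x = -20 mm, 76 mm above the desk in the box's frame; ball centre 27.5 mm from the pivot, shank 6 mm thick. Off, the ball is at x = -29 mm, on at x = -11 mm, both 102 mm above the desk. A nut 14 mm wide round the pivot rises to 79 mm.
- laser_box_guard (a joint): Laser guard's angle, rad: 0 shut, grows as the lip swings up and back about the hinge, stop at 1.4. A light spring and its weight always close it (0.4 to 0.7 N at the lip): it never stays open and must lean on the finger while the toggle is thrown. It is slick: a straight finger, upright or tilted forward, swings it up if its tips start some 45 mm below the lip's tip and move up and back along the arc; at about 0.6 they are then in front of the bat.
- laser_box_toggle (a joint): Laser toggle, rad: 0 off, leaning to the front; 0.64 on (armed), leaning to the back. Over-centre: it snaps to the nearer end from the middle at 0.32 and stays; about 1.5 N at the ball throws it.
- lamp_box_guard (a joint): The lamp box's guard angle, same meaning; must stay shut.
- lamp_box_toggle (a joint): The lamp box's toggle, same meaning; must stay off.
- case: Black screw-top canister with a white cap, 47 mm diameter, 60 mm high, standing loose to the right of the boxes; leave it. Origin under its centre.
- post: Optical post in a black post holder, 40 x 25 mm, 95 mm high, standing loose; leave it. Origin under its centre.
- pen: Ball pen, 142 x 10 mm, lying loose on the desk to the right of the boxes, along its y; leave it. Origin under its centre.
- glasses: Small box of cover glasses, 33 x 33 x 17 mm, lying loose behind the gap between the boxes; leave it. Origin under its centre.

How it is judged (in metres and radians):
On the way, in this order (a step that is already met when the one before it is completed fails the run):
1. the laser box's guard is raised with the toggle still off (value of joint laser_box_guard above 0.3 rad and value of joint laser_box_toggle below 0.2 rad), for 0.1 s.
2. the toggle is thrown to the back under the raised guard (value of joint laser_box_toggle above 0.55 rad and value of joint laser_box_guard above 0.15 rad), for 0.1 s.
At the end, for the whole second after the job is handed in: The laser toggle is thrown to the back (over 0.55 rad) and the guard has dropped shut over it (under 0.06 rad); the lamp box's guard is shut and its toggle off; both boxes stand flat, at rest and within 9 mm of where they stood (value of joint laser_box_toggle above 0.55 rad and value of joint each of laser_box_guard, lamp_box_guard below 0.06 rad and value of joint lamp_box_toggle below 0.1 rad and linear speed of laser_box below 0.01 m/s and distance of each of laser_box, lamp_box from where it was at the start of the episode below 0.009 m and angle between each of laser_box, lamp_box's own z axis and vertical below 0.05 rad); the robot touches nothing.
It fails at once if the laser box's guard is gripped or forced (the fingers press on it with over 25 N) (contact force between the fingers and laser_box_guard above 25 N).
It fails at once if the lamp box's guard is opened (over 0.2 rad) or its toggle moved (over 0.2 rad) (value of joint any of lamp_box_guard, lamp_box_toggle above 0.2 rad).
It fails at once if a control box is shoved more than 9 mm, or lifted or tipped (over 0.12 rad) (distance of any of laser_box, lamp_box from where it was at the start of the episode above 0.009 m or angle between any of laser_box, lamp_box's own z axis and vertical above 0.12 rad).
It fails at once if the canister, the post, the pen or the little glass box is moved more than 20 mm (distance of any of case, post, pen, glasses from where it was at the start of the episode above 0.02 m).
It also fails if it takes over 45 s, if anything falls off the work surface, if the arm or the gripper's body presses on something with over 40 N, if the wrist force passes 120 N, or if a joint passes its speed limit or range.

ROBOT

A 6-joint arm with a two-finger parallel gripper is mounted at the origin on the work surface; the furniture and walls round the work are solid. World frame = base frame: x ahead of the robot, y to its left, z up, the work surface at z = 0. Lengths are in mm, angles in degrees, forces in N, time in s.
With the tool pointing down it reaches from about 350 to 850 mm from the base axis. Payload 8.1 kg.
Tool frame: the origin (TCP) lies between the finger pads; the fingertips stand 25 mm ahead of it and the grasp point (between the pads) lies 6 mm ahead of it (r.tcp_to_tips is the distance from the TCP to the fingertips, in mm); z points along the fingers, y is the line along which they close (so a half turn about z gives the same grasp; the last joint's range is limited). The gripper opens to 85 mm and grips with 20 to 120 N. Pads are 22 mm wide; open, the fingers measure 114 mm over their backs; the gripper's body (76 mm by 85 mm) begins 54 mm behind the grasp point. The pads swing forward as they close: fully open they stand 13 mm farther back than shut.
Start: joints at [64.836, 7.471, 85.268, -0, 87.261, -4.893], TCP at [207.858, 562.85, 231.092] pointing down, gripper open.
Joint ranges: [-169.43, 169.43], [-51.17, 129.36], [1.28, 143.12], [-76.62, 256.62], [0, 156.53], [-152.29, 152.29]. Speed limits (degrees/s): [136.94, 136.94, 159.86, 180, 180, 180].

INTERFACE

Orientations are given as [roll, pitch, yaw] about the fixed x, y, z axes, in that order (R = Rz(yaw) Ry(pitch) Rx(roll)).
In Python, from bench import r gives the robot as it stands.
- The arm moves only by the tool apply_moves, never from a script. Its arguments are lists of equal length, an entry for each row: "angular": the turn, a rotation vector about the world's x, y, z in units of 8 degrees (1.0 is 8 degrees), a list of three; "travel": the shift along the world's x, y, z in units of 40 mm (1.0 is 40 mm), a list of three; "jaw": the opening, from 0 (shut) to 1 (fully open). A call has 1 to 20 rows; each row shifts and turns the commanded pose from where the row before left it; what a row does not reach is not made up. A row lasts 1/8 s, in which the tool goes at most 62.5 mm and 10.7 degrees, less where a joint would pass 70% of its speed; a pose out of reach is approached as far as the arm can. A call is refused whole if a number of a shift passes 1 or a number of a turn 1, either way. A call with a gripper value outside its range is refused whole. The fingers move at their own pace and stop on an object; "force" is the grip in N (left out, the last holds). Time passes only in rows, so rows that do not move let the fingers close. It gives the time, the measured TCP pose, the force, the opening and the grip force at its end, in the units of the state.
- r.sense(): the state, without advancing time (a new reading comes with each control period).
- r.snapshot(name): name is "scene" or "top" or "wrist"; returns a dict with "color" (400x640x3 uint8, red, green, blue), "fx", "fy", "cx", "cy" (pixels), "R" (3x3) and "t" (3): a world point X has camera coordinates R X + t; the wrist camera has in their place "mount" (4x4, takes a point from camera to tool coordinates, whose origin is the TCP and whose axes are the flange's). Camera axes: x right, y down, z forward; pixel columns grow to the right and rows downward; lengths in mm; the calibration is good to about 2 mm. A picture is of the moment at which its call begins: read the wrist's pose just before it. There is no depth.
- r.hand_in(): hands the job in; it is judged then, once.
The state is a dict: "time": time; "joint_pos": joint angles; "qd": joint speeds; "joint_efforts": joint torques, N m; "tool_pos": TCP position; "tcp_rot": TCP orientation; "ft_force": force on the tool from outside, world axes, zero at the start; "wrist_torque": the same for the moment, N m; "finger_gap": finger opening in mm; "grip_force": force on a finger pad.
Only numpy, scipy, OpenCV 4.12 (cv2) and the standard library are available. Lean on these libraries where they do the work, as an engineer would, in place of code of your own. Each camera call takes 0.05 s, during which the arm holds its last target. There are 200 camera calls.

## Working session

There is one attempt and no reset: what is moved stays moved. The work goes in short steps, Python scripts to look and compute and a tool call to move; the robot and the scene stay as the last step left them, time stands still between calls to the robot, and variables do not carry over. Pictures are saved under pics/ and viewed, at most 10 in all, crops included, and the job is handed in when it is done.

Besides the shell and the picture viewer there is one more tool, called by a JSON object that holds its "name" and its "arguments", one argument or row to a line. apply_moves: Moves the arm, as the interface text tells. Its arguments: {"type":"object","properties":{"angular":{"type":"array"},"travel":{"type":"array"},"jaw":{"type":"array"},"force":{"type":"number"}},"required":["angular","travel","jaw"]}

```bash
mkdir -p pics
python3 - <<'E'
from bench import r
import cv2,numpy as np
s=r.sense();print({k:np.round(v,2).tolist() for k,v in s.items()}, r.tcp_to_tips)
for n in ("scene","top"):
    d=r.snapshot(n);cv2.imwrite(f"pics/{n}0.png",d["color"][:,:,::-1])
    print(n,d["fx"],d["fy"],d["cx"],d["cy"],np.round(d["R"],4).tolist(),np.round(d["t"],1).tolist())
E
```

```text
{'time': 0.0, 'joint_pos': [64.84, 7.52, 85.33, 0.0, 87.26, -4.89], 'qd': [-0.12, 0.08, -0.03, -0.14, 0.01, -0.04], 'joint_efforts': [-0.0, -56.94, -50.05, -0.0, 0.01, -0.0], 'tool_pos': [207.6, 562.33, 229.99], 'tcp_rot': [-179.89, -0.01, 159.73], 'ft_force': [-0.06, 0.31, -0.6], 'wrist_torque': [-0.04, -0.01, -0.01], 'grip_force': 0.0, 'finger_gap': 85.3} 25.0
scene 418.87548594056466 418.87548594056466 317.0736542609663 196.8722862742825 [[0.9353, 0.3538, 0.0066], [0.1701, -0.4331, -0.8852], [-0.3103, 0.829, -0.4652]] [-449.2, 75.2, 907.2]
top 441.4925253500268 441.4925253500268 318.62460541311646 196.2706993095464 [[0.0684, -0.9977, -0.0039], [-0.9752, -0.066, -0.2112], [0.2104, 0.0182, -0.9774]] [133.0, 456.2, 844.2]
```

View pics/scene0.png

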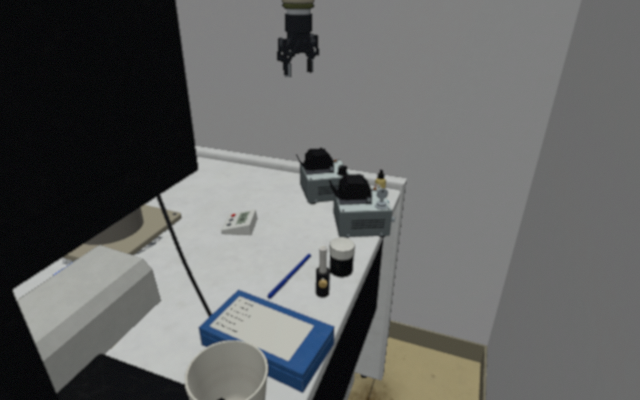

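View pics/top0.png

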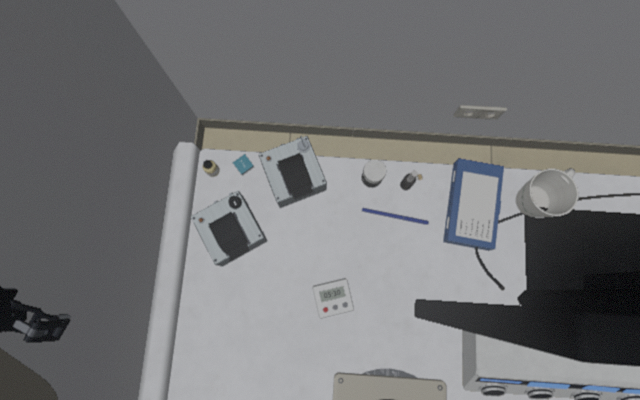

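The scene view shows the two boxes at the far left of the desk. In the top view the laser box (key at ~(303,145)) is centred near (293,172) and the lamp box (knob at ~(235,201)) near (228,228). Both are yawed, with their fronts facing down and slightly right in the image.

```bash
cat > h.py <<'E'
import numpy as np,cv2
from scipy.spatial.transform import Rotation as Ro
def ray(d,u,v,z):
    R=np.array(d["R"]);t=np.array(d["t"]);c=-R.T@t
    w=R.T@np.array([(u-d["cx"])/d["fx"],(v-d["cy"])/d["fy"],1])
    return c+w*(z-c[2])/w[2]
def proj(d,X):
    p=np.array(d["R"])@np.array(X)+np.array(d["t"]);return np.array([d["fx"]*p[0]/p[2]+d["cx"],d["fy"]*p[1]/p[2]+d["cy"]])
E
python3 - <<'E'
from bench import r
from h import *
d=r.snapshot("top");im=d["color"][:,:,::-1].copy()
c=cv2.resize(im[125:275,185:335],(600,600),interpolation=cv2.INTER_CUBIC);cv2.imwrite("pics/topc.png",c)
hsv=cv2.cvtColor(im,cv2.COLOR_BGR2HSV)
for n,(u,v) in dict(laser=(293,172),lamp=(228,228)).items():
    print(n,ray(d,u,v,70).round(0))
    g=(hsv[:,:,2]<60).astype(np.uint8)*255
    k,l,st,ce=cv2.connectedComponentsWithStats(g)
    for i in range(1,k):
        if st[i,4]>40 and abs(ce[i]-[u,v]).max()<40: print(st[i],ce[i].round(1))
print(im[155,270],im[175,297],im[220,300],im[196,275])
E
```

```text
laser [488. 218.  70.]
[279 154  34  44 871] [295.4 175. ]
lamp [367. 335.  70.]
[230 197  11  11  77] [234.8 201.6]
[210 213  38  47 841] [229.  235.1]
[158 155 149] [56 54 56] [175 173 172] [153 150 147]
```

View pics/topc.png

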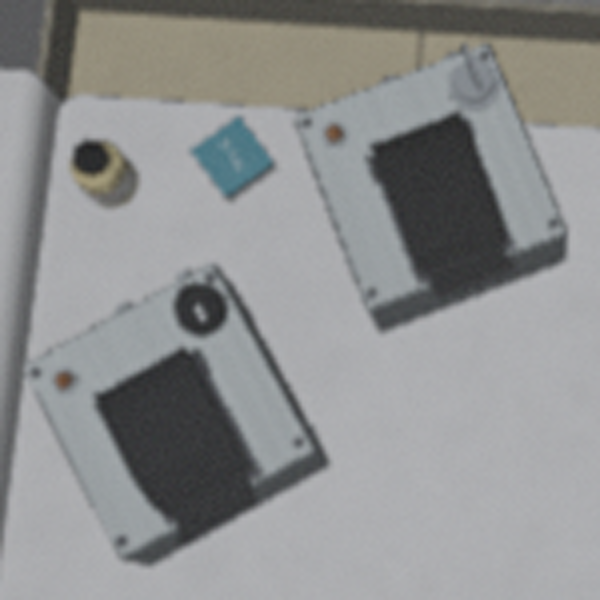

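The crop shows the laser panel's corners at crop px (297,117), (488,45), (567,232) and (375,307). The lamp box's right side is well clear of the laser box front.

Run:
```python
from bench import r
from h import *
d=r.snapshot("top")
def pose(C,L):
    P=np.array([ray(d,185+(u+.5)/4-.5,125+(v+.5)/4-.5,70)[:2] for u,v in C])
    A=P-P.mean(0);B=np.array(L)
    z=(A[:,0]+1j*A[:,1])@np.conj(B[:,0]+1j*B[:,1])
    yaw=np.angle(z);c,s=np.cos(yaw),np.sin(yaw);Rm=np.array([[c,-s],[s,c]])
    print(P.mean(0).round(1),np.degrees(yaw).round(1),"resid",(A-B@Rm.T).round(1).tolist()); return P.mean(0),Rm
b=[(55,54),(55,-54),(-55,-54),(-55,54)]
c,R=pose([(297,117),(488,45),(567,232),(375,307)],b)
pose([(30,368),(215,265),(323,457),(122,553)],b)
s=r.snapshot("scene");im=s["color"][:,:,::-1].copy()
for x,y,z in [(55,54,70),(55,-54,70),(-55,-54,70),(-55,54,70),(-68,20,107),(-68,-20,107),(10,0,118),(-55,-54,0)]:
    p=proj(s,[*(c+R@[x,y]),z]); im[int(round(p[1])),int(round(p[0]))]=(0,0,255)
a=cv2.resize(im[140:245,290:400],(770,735),interpolation=cv2.INTER_NEAREST)[:600]
cv2.imwrite("pics/sc.png",a)
```

```text
[495.6 219.3] 26.0 resid [[-0.6, -2.5], [-3.4, 1.3], [0.4, 3.2], [3.5, -2.0]]
[368.7 335.6] 32.8 resid [[-1.4, -3.3], [-2.4, 2.7], [-1.1, -0.1], [4.9, 0.7]]
```

View pics/sc.png

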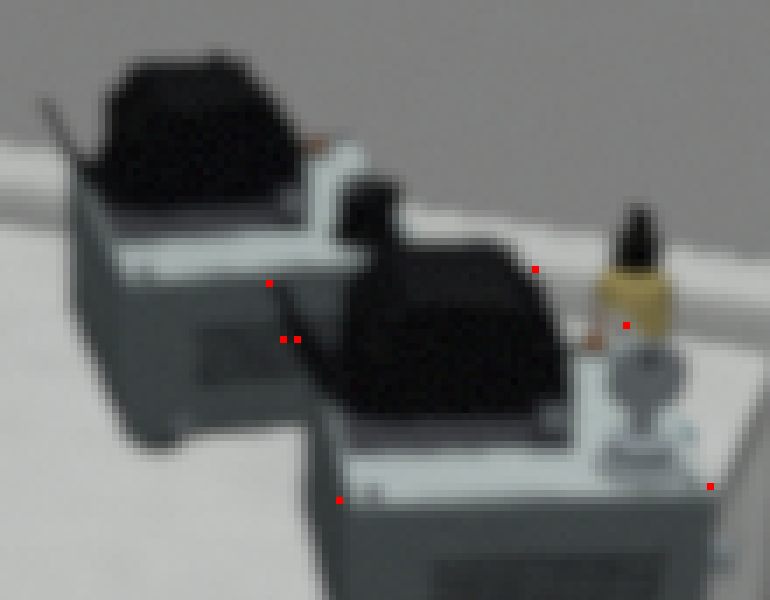

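Run:
```python
from bench import r
from h import *
d=r.snapshot("wrist");print(np.round(d["mount"],3).tolist(),d["fx"]); cv2.imwrite("pics/w0.png",d["color"][:,:,::-1])
```

```text
[[0.0, -0.946, -0.325, 84.143], [1.0, 0.0, 0.0, -0.979], [-0.0, -0.325, 0.946, -142.805], [0.0, 0.0, 0.0, 1.0]] 331.1175069865768
```

View pics/w0.png

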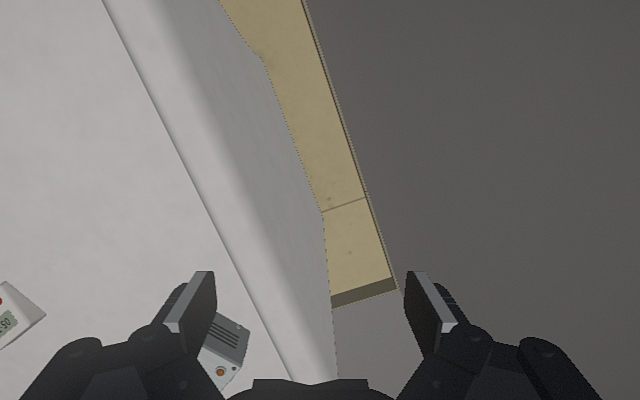

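The wrist view shows the open fingers at the bottom and only a corner of a box. The camera sits on the tool's +x side, so I'll turn +x towards the robot and go in front of the laser box with the gripper shut.

{"name": "apply_moves", "arguments": {
  "angular": [
    [0, 0, 0.48],
    [0, 0, 0.48],
    [0, 0, 0.48],
    [0, 0, 0.48],
    [0, 0, 0.48],
    [0, 0, 0.48],
    [0, 0, 0.48],
    [0, 0, 0.48],
    [0, 0, 0.48],
    [0, 0, 0.48],
    [0, 0, 0.48],
    [0, 0, 0.5],
    [0, 0, 0],
    [0, 0, 0]
  ],
  "travel": [
    [0.4, -0.81, 0],
    [0.4, -0.81, 0],
    [0.4, -0.81, 0],
    [0.4, -0.81, 0],
    [0.4, -0.81, 0],
    [0.4, -0.81, 0],
    [0.4, -0.81, 0],
    [0.4, -0.81, 0],
    [0.4, -0.81, 0],
    [0.4, -0.81, 0],
    [0.4, -0.81, 0],
    [0.4, -0.81, 0],
    [0, 0, 0],
    [0, 0, 0]
  ],
  "jaw": [0, 0, 0, 0, 0, 0, 0, 0, 0, 0, 0, 0, 0, 0]
}}

```text
time: 2.05
tool_pos: [399.7, 174.3, 231.1]
tcp_rot: [180.0, 0.0, -154.1]
ft_force: [-0.2, 0.4, -0.3]
finger_gap: -0.0
grip_force: 0.0
```

Run:
```python
from bench import r
from h import *
s=r.sense();print({k:np.round(s[k],2).tolist() for k in ("time","tool_pos","tcp_rot","joint_pos","finger_gap","ft_force")})
d=r.snapshot("wrist"); im=d["color"][:,:,::-1].copy()
# wrist as world camera
Rt=Ro.from_euler("xyz",s["tcp_rot"],degrees=True).as_matrix();M=np.array(d["mount"])
Rc=Rt@M[:3,:3];tc=Rt@M[:3,3]+s["tool_pos"];d["R"]=Rc.T;d["t"]=-Rc.T@tc
c=np.array([495.6,219.3]);a=np.radians(26);R=np.array([[np.cos(a),-np.sin(a)],[np.sin(a),np.cos(a)]])
for x,y,z in [(55,54,70),(55,-54,70),(-55,-54,70),(-55,54,70),(-68,20,107),(-68,-20,107)]:
    p=proj(d,[*(c+R@[x,y]),z]);print((x,y,z),p.round(0)); cv2.circle(im,tuple(int(q) for q in p.round()),2,(0,0,255),-1)
cv2.imwrite("pics/w1.png",im)
```

```text
{'time': 2.05, 'tool_pos': [399.7, 174.32, 231.1], 'tcp_rot': [179.97, 0.0, -154.12], 'joint_pos': [16.8, -18.84, 109.85, 0.03, 88.99, -99.08], 'finger_gap': -0.04, 'ft_force': [-0.21, 0.45, -0.29]}
(55, 54, 70) [358. 326.]
(55, -54, 70) [260. 326.]
(-55, -54, 70) [255. 235.]
(-55, 54, 70) [363. 235.]
(-68, 20, 107) [331. 239.]
(-68, -20, 107) [286. 239.]
```

View pics/w1.png

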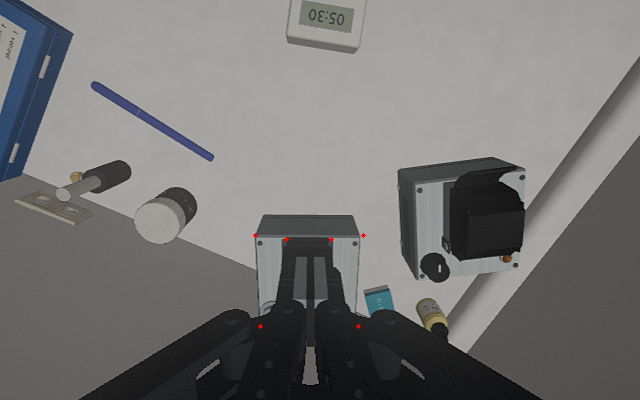

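The overlay agrees within about 2 mm: the panel's front edge is at row ~237, columns 257–358. The fingers sit ~3 mm to the left of the box's centreline, which suits the bat. I'll descend in front of the lip.

{"name": "apply_moves", "arguments": {
  "angular": [
    [0, 0, 0],
    [0, 0, 0],
    [0, 0, 0],
    [0, 0, 0],
    [0, 0, 0],
    [0, 0, 0],
    [0, 0, 0],
    [0, 0, 0],
    [0, 0, 0]
  ],
  "travel": [
    [0, 0, -0.72],
    [0, 0, -0.72],
    [0, 0, -0.72],
    [0, 0, -0.72],
    [0, 0, -0.72],
    [0, 0, 0],
    [0.225, 0.11, 0],
    [0.225, 0.11, 0],
    [0, 0, 0]
  ],
  "jaw": [0, 0, 0, 0, 0, 0, 0, 0, 0]
}}

```text
time: 3.22
tool_pos: [419.5, 183.6, 88.4]
tcp_rot: [-180.0, 0.1, -154.0]
ft_force: [-0.3, -0.5, -0.4]
finger_gap: -0.0
grip_force: 0.0
```

Run:
```python
from bench import r
from h import *
d=r.snapshot("scene");im=d["color"][:,:,::-1]
a=im[90:245,270:420];b=cv2.resize(a,(580,600),interpolation=cv2.INTER_CUBIC);cv2.imwrite("pics/s2.png",b)
```

```text
(no output)
```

View pics/s2.png

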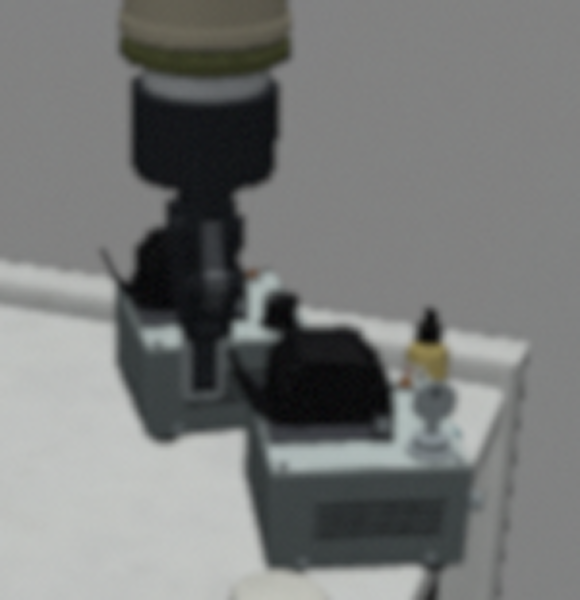

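The scene view shows the straight narrow finger (crop ~(203,360)) just in front of the lip tip (~(235,350)), with clear space. The swing starts up and back along the arc.

{"name": "apply_moves", "arguments": {
  "angular": [
    [0, 0, 0],
    [0, 0, 0],
    [0, 0, 0],
    [0, 0, 0],
    [0, 0, 0],
    [0, 0, 0],
    [0, 0, 0],
    [0, 0, 0]
  ],
  "travel": [
    [0.157, 0.077, 0.165],
    [0.112, 0.055, 0.2],
    [0.135, 0.066, 0.175],
    [0.157, 0.077, 0.175],
    [0.157, 0.077, 0.175],
    [0.09, 0.044, 0.05],
    [0, 0, 0],
    [0, 0, 0]
  ],
  "jaw": [0, 0, 0, 0, 0, 0, 0, 0]
}}

```text
time: 4.28
tool_pos: [450.0, 198.6, 124.4]
tcp_rot: [-180.0, -0.0, -154.0]
ft_force: [-0.3, -1.1, -0.5]
finger_gap: -0.2
grip_force: 0.4
```

Run:
```python
from bench import r
from h import *
s=r.sense();p=s["tool_pos"][:2]-np.array([495.6,219.3]);a=np.radians(26)
print("box x,y of TCP",p[0]*np.cos(a)+p[1]*np.sin(a),-p[0]*np.sin(a)+p[1]*np.cos(a),s["tool_pos"][2],np.round(s["ft_force"],1))
d=r.snapshot("scene");im=d["color"][:,:,::-1]
a=im[110:245,280:400];b=cv2.resize(a,(533,600),interpolation=cv2.INTER_CUBIC);cv2.imwrite("pics/s3.png",b)
```

```text
box x,y of TCP -50.07408310480978 1.3788374452313796 124.3510664577233 [-0.3 -1.1 -0.5]
```

View pics/s3.png

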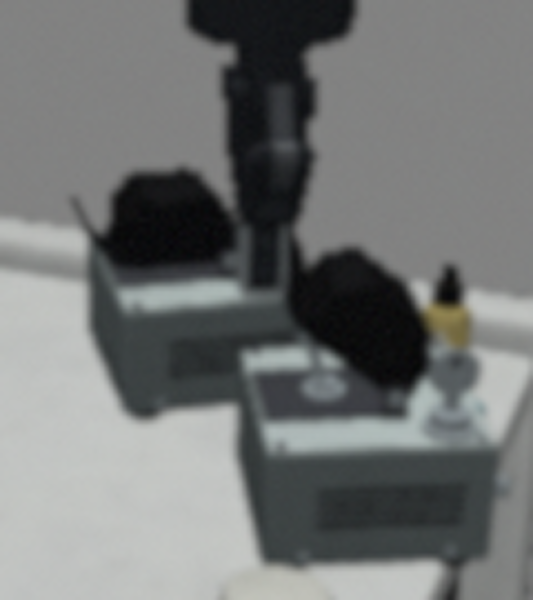

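The guard is up by about 0.6 rad, with the shank visible at crop ~(318,355) and the toggle still off. Before pushing I'll check where the tips fall in this view.

Run:
```python
from bench import r
from h import *
d=r.snapshot("scene");s=r.sense();p=np.array(s["tool_pos"])
f=lambda X:((proj(d,X)-[280,110])*600/135).round(0)
a=np.radians(26);ex=np.array([np.cos(a),np.sin(a),0]);ey=np.array([-np.sin(a),np.cos(a),0])
c=np.array([495.6,219.3,0])-1.6*ey
for o in (-11,11): print("tip edge",o,f(p+o*ex-[0,0,25]), "+20up",f(p+o*ex-[0,0,5]))
for n,X in dict(nut=(-20,0,79),balloff=(-29,0,102),lip06=(-39.5,-20,146.5),pin=(10,-23,81)).items(): print(n,f(c+X[0]*ex+X[1]*ey+[0,0,X[2]]))
```

```text
tip edge -11 [231. 340.] +20up [232. 302.]
tip edge 11 [277. 339.] +20up [279. 301.]
nut [316. 378.]
balloff [299. 336.]
lip06 [287. 268.]
pin [387. 394.]
```

Run:
```python
from bench import r
from h import *
d=r.snapshot("scene")
a=np.radians(26);ex=np.array([np.cos(a),np.sin(a),0])
for o in (-11,0,11):print("s2 tip",((proj(d,np.array([419.5,183.6,63.4])+o*ex)-[270,90])*600/155).round(0))
p=np.array(r.sense()["tool_pos"]);im=d["color"].astype(int).sum(2)//3
u,v=proj(d,p+[0,0,-25]);print("tip px now",u,v)
for col in (-6,0,6): print([int(q) for q in im[int(v)-28:int(v)+8,int(u)+col]])
s2=cv2.imread("pics/s2.png").astype(int).sum(2)//3
print([int(q) for q in s2[300:460:4,203]])
```

```text
s2 tip [178. 434.]
s2 tip [198. 433.]
s2 tip [217. 433.]
tip px now 337.19185162672636 186.38367718018577
[42, 31, 22, 15, 16, 15, 15, 25, 45, 67, 78, 76, 63, 55, 87, 137, 168, 177, 170, 147, 113, 83, 68, 65, 65, 65, 62, 54, 48, 46, 46, 49, 47, 48, 47, 50]
[18, 18, 21, 27, 29, 32, 32, 29, 26, 26, 28, 27, 30, 29, 28, 27, 46, 77, 98, 101, 89, 72, 66, 65, 64, 64, 58, 50, 46, 54, 85, 128, 159, 169, 157, 125]
[23, 23, 34, 49, 57, 59, 61, 60, 60, 60, 61, 63, 63, 60, 57, 59, 63, 69, 74, 72, 66, 63, 62, 64, 65, 61, 52, 45, 48, 78, 126, 161, 175, 170, 146, 106]
[25, 27, 24, 17, 16, 19, 23, 26, 24, 20, 19, 23, 25, 25, 23, 23, 23, 25, 26, 26, 25, 23, 36, 61, 73, 63, 55, 58, 62, 63, 63, 61, 74, 121, 169, 191, 193, 193, 192, 191]
```

Run:
```python
from bench import r
from h import *
d=r.snapshot("scene");s=r.sense();p=np.array(s["tool_pos"]);im=d["color"][:,:,::-1]
x0,y0,k=315,120,8
b=cv2.resize(im[y0:y0+75,x0:x0+70],(560,600),interpolation=cv2.INTER_CUBIC)
b=(255*(b/255.)**0.5).astype(np.uint8)
a=np.radians(26);ex=np.array([np.cos(a),np.sin(a),0]);ey=np.array([-np.sin(a),np.cos(a),0])
c=np.array([495.6,219.3,0])-1.6*ey
def dot(X,col):
    q=((proj(d,X)-[x0,y0]+.5)*k).astype(int);cv2.circle(b,tuple(int(t) for t in q),3,col,-1)
for z in range(0,80,10): 
    for o in (-11,11): dot(p+o*ex+[0,0,z-25],(0,0,255) if z else (0,255,255))
for X in ((-29,0,102),(-11,0,102),(-20,0,79)): dot(c+X[0]*ex+X[1]*ey+[0,0,X[2]],(0,255,0))
for th in (.6,.8,1.0):
    for A,rr in ((.3218,82.2),(0,58)): dot(c+(10-rr*np.cos(A+th))*ex-20*ey+[0,0,81+rr*np.sin(A+th)],(255,128*(th>.7),255*(th>.9)))
cv2.imwrite("pics/s4.png",b)
```

```text
(no output)
```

View pics/s4.png

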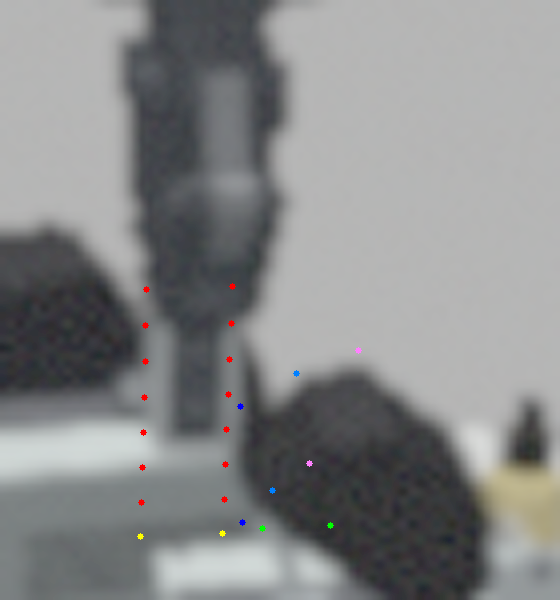

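The enlarged crop shows the finger face at x~243 with the guard's lip resting along it, at about 0.6 rad. The finger's bottom end is hard to see against the grey lamp box, so I'll difference against the first picture.

Run:
```python
from bench import r
from h import *
d=r.snapshot("scene");b0=cv2.imread("pics/scene0.png").astype(int);im=d["color"][:,:,::-1].astype(int)
D=np.abs(im-b0).max(2)
p=np.array(r.sense()["tool_pos"]);print("pred tip",proj(d,p-[0,0,25]).round(1))
for v in range(158,194): print(v,D[v,328:356].tolist())
```

```text
pred tip [337.2 186.3]
158 [3, 2, 3, 13, 30, 57, 83, 103, 105, 107, 99, 99, 102, 102, 103, 103, 103, 102, 82, 47, 16, 1, 4, 5, 2, 3, 3, 5]
159 [6, 5, 3, 4, 18, 43, 70, 85, 94, 99, 101, 102, 106, 105, 109, 98, 83, 71, 55, 28, 7, 2, 4, 2, 4, 4, 4, 1]
160 [4, 2, 2, 2, 13, 27, 43, 58, 76, 94, 117, 123, 125, 116, 103, 82, 58, 41, 29, 14, 1, 5, 3, 4, 4, 3, 3, 3]
161 [4, 3, 5, 3, 3, 15, 24, 42, 71, 107, 135, 146, 144, 129, 101, 71, 53, 41, 23, 6, 3, 4, 4, 3, 3, 4, 4, 3]
162 [5, 4, 4, 1, 3, 16, 29, 49, 81, 121, 145, 153, 150, 137, 100, 70, 63, 56, 35, 10, 3, 4, 4, 4, 4, 3, 4, 4]
163 [5, 4, 3, 3, 4, 26, 50, 74, 106, 134, 147, 148, 143, 131, 96, 64, 64, 73, 51, 21, 2, 4, 3, 4, 3, 4, 4, 4]
164 [2, 8, 1, 9, 8, 31, 60, 93, 121, 142, 144, 131, 120, 105, 77, 51, 54, 73, 66, 34, 10, 1, 4, 4, 3, 3, 2, 3]
165 [2, 3, 1, 5, 2, 26, 63, 96, 124, 140, 129, 104, 83, 66, 41, 22, 29, 54, 64, 45, 19, 3, 3, 3, 1, 6, 7, 9]
166 [7, 1, 1, 4, 4, 20, 59, 96, 125, 132, 111, 77, 48, 31, 5, 15, 12, 18, 51, 44, 26, 6, 1, 4, 17, 30, 34, 40]
167 [3, 2, 2, 3, 5, 15, 56, 96, 123, 124, 94, 50, 30, 9, 16, 38, 39, 8, 37, 44, 3
[... 2341 characters left out ...]
 133, 133, 120, 96, 78, 75, 73, 61, 42, 17]
189 [3, 2, 6, 13, 27, 52, 80, 102, 100, 100, 117, 145, 155, 151, 150, 149, 153, 160, 163, 164, 145, 118, 98, 98, 110, 109, 87, 58]
190 [3, 3, 1, 8, 22, 50, 93, 130, 138, 144, 152, 163, 168, 169, 167, 165, 167, 169, 170, 168, 161, 131, 105, 104, 130, 142, 126, 102]
191 [3, 2, 2, 5, 14, 41, 89, 132, 156, 159, 161, 164, 167, 167, 165, 160, 164, 162, 165, 165, 158, 139, 107, 103, 126, 146, 144, 126]
192 [3, 1, 3, 2, 10, 30, 74, 124, 146, 147, 143, 148, 148, 149, 142, 138, 140, 139, 137, 137, 133, 117, 105, 95, 106, 123, 128, 123]
193 [1, 4, 4, 3, 4, 20, 60, 105, 123, 113, 105, 108, 111, 107, 104, 102, 93, 100, 100, 99, 99, 89, 91, 87, 89, 100, 102, 94]
```

Visually the finger ends about 10 px (~25 mm) above where the TCP + 25 mm point projects. A contact probe settles it: draw back, let the guard fall, and touch the desk in front.

{"name": "apply_moves", "arguments": {
  "angular": [
    [0, 0, 0],
    [0, 0, 0],
    [0, 0, 0],
    [0, 0, 0],
    [0, 0, 0],
    [0, 0, 0],
    [0, 0, 0],
    [0, 0, 0],
    [0, 0, 0],
    [0, 0, 0],
    [0, 0, 0],
    [0, 0, 0],
    [0, 0, 0],
    [0, 0, 0]
  ],
  "travel": [
    [-0.41, -0.2, 0],
    [-0.41, -0.2, 0],
    [-0.41, -0.2, 0],
    [-0.41, -0.2, 0],
    [-0.41, -0.2, 0],
    [0, 0, -0.6],
    [0, 0, -0.6],
    [0, 0, -0.6],
    [0, 0, -0.6],
    [0, 0, 0],
    [0, 0, -0.04],
    [0, 0, -0.04],
    [0, 0, 0],
    [0, 0, 0]
  ],
  "jaw": [0, 0, 0, 0, 0, 0, 0, 0, 0, 0, 0, 0, 0, 0]
}}

```text
time: 6.28
tool_pos: [368.5, 158.8, 25.9]
tcp_rot: [-180.0, 0.0, -154.0]
ft_force: [-0.4, 0.2, -0.2]
finger_gap: -0.1
grip_force: 0.0
```

{"name": "apply_moves", "arguments": {
  "angular": [
    [0, 0, 0],
    [0, 0, 0],
    [0, 0, 0],
    [0, 0, 0]
  ],
  "travel": [
    [0, 0, -0.025],
    [0, 0, -0.025],
    [0, 0, -0.025],
    [0, 0, 0]
  ],
  "jaw": [0, 0, 0, 0]
}}

```text
time: 6.78
tool_pos: [368.0, 158.7, 22.3]
tcp_rot: [180.0, -0.0, -154.0]
ft_force: [-0.1, 0.2, -0.9]
finger_gap: -0.0
grip_force: 0.0
```

{"name": "apply_moves", "arguments": {
  "angular": [
    [0, 0, 0],
    [0, 0, 0],
    [0, 0, 0],
    [0, 0, 0],
    [0, 0, 0]
  ],
  "travel": [
    [0, 0, -0.04],
    [0, 0, -0.04],
    [0, 0, -0.04],
    [0, 0, -0.04],
    [0, 0, 0]
  ],
  "jaw": [0, 0, 0, 0, 0]
}}

```text
time: 7.4
tool_pos: [368.0, 158.6, 15.9]
tcp_rot: [180.0, -0.0, -154.0]
ft_force: [-0.1, 0.2, 0.6]
finger_gap: 0.2
grip_force: 0.0
```

{"name": "apply_moves", "arguments": {
  "angular": [
    [0, 0, 0],
    [0, 0, 0],
    [0, 0, 0],
    [0, 0, 0],
    [0, 0, 0]
  ],
  "travel": [
    [0, 0, -0.04],
    [0, 0, -0.04],
    [0, 0, -0.04],
    [0, 0, -0.04],
    [0, 0, 0]
  ],
  "jaw": [0, 0, 0, 0, 0]
}}

```text
time: 8.02
tool_pos: [368.1, 158.7, 9.5]
tcp_rot: [180.0, -0.0, -154.0]
ft_force: [0.4, 0.7, 0.2]
finger_gap: -0.1
grip_force: 0.0
```

{"name": "apply_moves", "arguments": {
  "angular": [
    [0, 0, 0],
    [0, 0, 0],
    [0, 0, 0],
    [0, 0, 0],
    [0, 0, 0]
  ],
  "travel": [
    [0, 0, -0.04],
    [0, 0, -0.04],
    [0, 0, -0.04],
    [0, 0, -0.04],
    [0, 0, 0]
  ],
  "jaw": [0, 0, 0, 0, 0]
}}

```text
time: 8.65
tool_pos: [368.0, 158.6, 3.1]
tcp_rot: [180.0, -0.0, -154.0]
ft_force: [-0.2, 1.1, -0.7]
finger_gap: 0.5
grip_force: 0.0
```

{"name": "apply_moves", "arguments": {
  "angular": [
    [0, 0, 0],
    [0, 0, 0],
    [0, 0, 0],
    [0, 0, 0]
  ],
  "travel": [
    [0, 0, -0.04],
    [0, 0, -0.04],
    [0, 0, -0.025],
    [0, 0, 0]
  ],
  "jaw": [0, 0, 0, 0]
}}

```text
time: 9.15
tool_pos: [368.2, 158.7, -0.2]
tcp_rot: [-180.0, -0.0, -154.0]
ft_force: [-4.8, -2.6, 13.4]
finger_gap: 0.1
grip_force: 6.2
```

Contact comes at a TCP height of ~0, so the real fingertips are at the reported TCP and not 25 mm ahead of it. I'll redo the swing with that, tilting 10° forward so the wider knuckle above the pads stays behind the tips.

{"name": "apply_moves", "arguments": {
  "angular": [
    [0, 0, 0],
    [0, 0, 0],
    [0.274, -0.562, 0],
    [0.274, -0.562, 0],
    [0, 0, 0],
    [0, 0, 0],
    [0, 0, 0],
    [0, 0, 0],
    [0, 0, 0],
    [0, 0, 0]
  ],
  "travel": [
    [0, 0, 0.75],
    [0, 0, 0.75],
    [0, 0, 0],
    [0, 0, 0],
    [0.303, 0.148, 0],
    [0.303, 0.148, 0],
    [0.303, 0.148, 0],
    [0.303, 0.148, 0],
    [0, 0, 0],
    [0, 0, 0]
  ],
  "jaw": [0, 0, 0, 0, 0, 0, 0, 0, 0, 0]
}}

```text
time: 10.4
tool_pos: [416.0, 182.2, 58.7]
tcp_rot: [180.0, 9.9, -154.0]
ft_force: [0.4, -1.2, 0.2]
finger_gap: 0.5
grip_force: 0.0
```

```bash
cat >> h.py <<'E'
a=np.radians(26);ex=np.array([np.cos(a),np.sin(a),0]);ey=np.array([-np.sin(a),np.cos(a),0]);c0=np.array([495.6,219.3,0])-1.6*ey
def st(r):
    s=r.sense();p=np.array(s["tool_pos"])-c0
    print("t %.2f box x %.1f y %.1f z %.1f f %.1f"%(s["time"],p@ex,p@ey,p[2],p@ex+12),"rot",np.round(s["tcp_rot"],1),"F box",np.round([np.dot(s["ft_force"],e) for e in (ex,ey,[0,0,1])],1))
E
python3 - <<'E'
from bench import r
from h import *
st(r)
d=r.snapshot("scene");cv2.imwrite("pics/ref.png",d["color"][:,:,::-1])
D=np.abs(d["color"][:,:,::-1].astype(int)-cv2.imread("pics/scene0.png")).max(2)
print("box change", D[195:235,345:392].mean(), "guard region (should be 0 if shut)",D[166:195,345:375].mean())
E
```

```text
t 10.40 box x -87.8 y 3.1 z 58.7 f -75.8 rot [ 180.     9.9 -154. ] F box [-0.1 -1.3  0.2]
box change 2.454255319148936 guard region (should be 0 if shut) 2.9597701149425286
```

{"name": "apply_moves", "arguments": {
  "angular": [
    [0, 0, 0],
    [0, 0, 0],
    [0, 0, 0],
    [0, 0, 0],
    [0, 0, 0],
    [0, 0, 0],
    [0, 0, 0],
    [0, 0, 0],
    [0, 0, 0]
  ],
  "travel": [
    [0.175, 0.086, 0.033],
    [0.072, 0.035, 0.188],
    [0.085, 0.042, 0.188],
    [0.101, 0.049, 0.175],
    [0.11, 0.054, 0.15],
    [0.135, 0.066, 0.15],
    [0.124, 0.06, 0.1],
    [0, 0, 0],
    [0, 0, 0]
  ],
  "jaw": [0, 0, 0, 0, 0, 0, 0, 0, 0]
}}

```text
time: 11.58
tool_pos: [448.6, 198.0, 98.1]
tcp_rot: [180.0, 10.0, -154.0]
ft_force: [-0.4, 0.1, -0.4]
finger_gap: -0.1
grip_force: 0.3
```

Run:
```python
from bench import r
from h import *
st(r)
d=r.snapshot("scene");im=d["color"][:,:,::-1];cv2.imwrite("pics/up.png",im)
x0,y0,k=310,115,7
b=(255*(cv2.resize(im[y0:y0+85,x0:x0+90],(630,595),interpolation=cv2.INTER_CUBIC)/255.)**.5).astype(np.uint8)
def dot(X,col):
    q=((proj(d,X)-[x0,y0]+.5)*k).astype(int);cv2.circle(b,tuple(int(t) for t in q),3,col,-1)
for X in ((-29,0,102),(-11,0,102),(-20,0,79)): dot(c0+X[0]*ex+X[1]*ey+[0,0,X[2]],(0,255,0))
p=np.array(r.sense()["tool_pos"])
for o in (-11,11): dot(p+o*ex,(0,0,255))
cv2.imwrite("pics/s5.png",b)
```

```text
t 11.57 box x -51.5 y 3.1 z 98.1 f -39.5 rot [ 180.   10. -154.] F box [-0.3  0.2 -0.4]
```

View pics/s5.png

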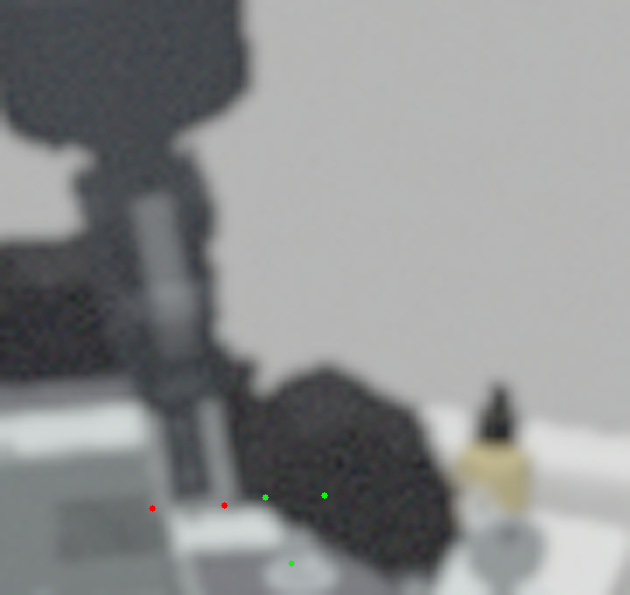

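The view shows the tips (~(225,505)) now at ball height just in front of the bat. The guard is at about 0.65 rad, resting on the finger, and the toggle is still off. Pushing the bat back.

{"name": "apply_moves", "arguments": {
  "angular": [
    [0, 0, 0],
    [0, 0, 0],
    [0, 0, 0],
    [0, 0, 0],
    [0, 0, 0],
    [0, 0, 0],
    [0, 0, 0],
    [0, 0, 0]
  ],
  "travel": [
    [0.045, 0.022, -0.025],
    [0.09, 0.044, -0.025],
    [0.09, 0.044, 0],
    [0.09, 0.044, 0],
    [0.09, 0.044, 0],
    [0.067, 0.033, 0],
    [0, 0, 0],
    [0, 0, 0]
  ],
  "jaw": [0, 0, 0, 0, 0, 0, 0, 0]
}}

```text
time: 12.62
tool_pos: [467.6, 207.3, 96.4]
tcp_rot: [180.0, 10.0, -154.0]
ft_force: [-0.2, -0.1, -0.1]
finger_gap: -0.4
grip_force: 0.3
```

Run:
```python
from bench import r
from h import *
st(r)
d=r.snapshot("scene");im=d["color"][:,:,::-1];cv2.imwrite("pics/thrown.png",im)
up=cv2.imread("pics/up.png")
for n,i in (("before",up),("now",im)):
    print(n)
    for v in range(184,200,2): print(v,[int(q) for q in i[v,340:364].mean(1)])
```

```text
t 12.62 box x -30.4 y 3.1 z 96.4 f -18.4 rot [ 180.   10. -154.] F box [-0.3 -0.  -0.1]
before
184 [55, 70, 68, 47, 24, 15, 13, 13, 14, 10, 14, 12, 12, 13, 9, 11, 12, 14, 11, 12, 13, 8, 9, 11]
186 [70, 73, 69, 55, 44, 36, 31, 26, 17, 13, 13, 12, 11, 11, 9, 10, 12, 13, 12, 11, 10, 13, 12, 12]
188 [126, 126, 124, 126, 133, 138, 136, 123, 97, 60, 30, 14, 9, 11, 9, 13, 10, 12, 11, 11, 12, 13, 11, 12]
190 [174, 174, 173, 174, 176, 177, 178, 174, 160, 130, 91, 63, 49, 41, 27, 15, 12, 10, 15, 11, 12, 11, 12, 10]
192 [154, 152, 149, 145, 145, 146, 146, 146, 142, 129, 107, 96, 93, 87, 69, 47, 30, 21, 17, 14, 11, 11, 11, 11]
194 [79, 79, 75, 73, 73, 73, 73, 76, 81, 91, 99, 102, 104, 110, 113, 98, 76, 57, 45, 37, 24, 20, 16, 13]
196 [63, 62, 63, 62, 62, 63, 66, 82, 105, 120, 121, 118, 117, 124, 128, 127, 120, 102, 77, 62, 57, 52, 44, 33]
198 [64, 62, 63, 64, 63, 65, 66, 75, 97, 115, 120, 121, 121, 121, 121, 121, 114, 96, 74, 64, 64, 64, 62, 58]
now
184 [59, 67, 75, 68, 45, 27, 26, 26, 23, 31, 55, 84, 108, 127, 138, 131, 97, 58, 28, 12, 11, 13, 12, 14]
186 [53, 62, 73, 72, 56, 41, 40, 46, 51, 58, 73, 92, 108, 125, 135, 128, 106, 87, 70, 47, 25, 10, 10, 11]
188 [122, 124, 124, 118, 111, 110, 117, 124, 131, 138, 147, 155, 160, 157, 141, 118, 111, 129, 144, 129, 91, 49, 18, 10]
190 [174, 174, 174, 172, 171, 172, 173, 175, 176, 177, 178, 177, 172, 154, 125, 110, 125, 155, 172, 171, 149, 107, 56, 20]
192 [155, 153, 149, 146, 145, 146, 146, 147, 146, 147, 147, 143, 136, 121, 105, 101, 115, 130, 137, 135, 125, 101, 66, 36]
194 [79, 78, 76, 75, 73, 73, 74, 75, 81, 95, 111, 116, 111, 106, 102, 95, 82, 71, 67, 65, 65, 64, 61, 54]
196 [62, 62, 63, 63, 63, 63, 67, 80, 106, 122, 127, 125, 121, 117, 121, 124, 120, 102, 78, 64, 63, 63, 63, 61]
198 [64, 63, 64, 64, 63, 64, 65, 75, 97, 115, 120, 121, 122, 123, 122, 120, 115, 96, 74, 64, 63, 64, 64, 62]
```

The shank at rows 188–194 is now at columns ~354–355, leaning to the back; before, it was at ~349–352. The contact force is zero, so the toggle has snapped over. Drawing the finger out.

{"name": "apply_moves", "arguments": {
  "angular": [
    [0, 0, 0],
    [0, 0, 0],
    [0, 0, 0],
    [0, 0, 0],
    [0, 0, 0],
    [0, 0, 0],
    [0, 0, 0],
    [0, 0, 0],
    [0, 0, 0],
    [0, 0, 0],
    [0, 0, 0],
    [0, 0, 0],
    [0, 0, 0],
    [0, 0, 0],
    [0, 0, 0],
    [0, 0, 0]
  ],
  "travel": [
    [-0.225, -0.11, 0],
    [-0.225, -0.11, 0],
    [-0.225, -0.11, 0],
    [-0.225, -0.11, 0],
    [-0.225, -0.11, 0],
    [-0.225, -0.11, 0],
    [-0.225, -0.11, 0],
    [-0.225, -0.11, 0],
    [-0.225, -0.11, 0],
    [-0.225, -0.11, 0],
    [-0.225, -0.11, 0],
    [-0.225, -0.11, 0],
    [0, 0, 0],
    [0, 0, 0],
    [0, 0, 0],
    [0, 0, 0]
  ],
  "jaw": [0, 0, 0, 0, 0, 0, 0, 0, 0, 0, 0, 0, 0, 0, 0, 0]
}}

```text
time: 14.68
tool_pos: [359.7, 154.6, 96.4]
tcp_rot: [180.0, 10.0, -154.0]
ft_force: [-0.3, 0.0, 0.7]
finger_gap: 0.2
grip_force: 0.0
```

Run:
```python
from bench import r
from h import *
st(r)
im=r.snapshot("scene")["color"][:,:,::-1].astype(int)
b0=cv2.imread("pics/scene0.png").astype(int);D=np.abs(im-b0).max(2)
print("box",D[200:235,345:392].mean(),D[200:235,345:392].max(),"guard",D[166:198,345:375].mean(),D[166:198,345:375].max(),"canister etc",D[235:300,260:360].max())
```

```text
t 14.68 box x -150.5 y 3.0 z 96.4 f -138.5 rot [ 180.   10. -154.] F box [-0.2  0.1  0.7]
box 3.043161094224924 7 guard 3.3833333333333333 9 canister etc 8
```

Run:
```python
from bench import r
print(r.hand_in())
```

```text
the job is handed in; nothing more can be done
None
```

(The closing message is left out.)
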